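# Mount a wheel, spacer and cap on a bench polisher

### The job

Set up the small bench polisher: put the thick grey abrasive wheel down onto its upright spindle first, then the metal spacer ring on top of it, then push the square clamp cap over the squared end of the spindle until it is fully home on the spacer. The cap goes on at one angle only (every quarter turn): rest it lightly on the spindle, turn it gently until it drops, and never force it. Keep the arm clear of the lamp's hood over the back of the bench, leave the other things on the bench where they are and let go at the end.

Things in the scene. Friction and masses are not known exactly. Their poses are not given: they have to be found in the camera images.
- polisher: Bench polisher, fixed to the worktop: round grey housing 110 mm across, 40 mm high with an upright steel spindle. Origin: centre of its underside; z up, -x towards its black speed knob (to 63 mm from the axis). The spindle turns only stiffly (0.12 N m) and its square never lines up with the housing: this pose does not tell its angle. Behind the parts a lamp hood hangs 0.40 m above the worktop from x = 0.64 m on, y below 0.19 m.
- seat (a point): Point on the spindle's axis at the top face of its flange (44 mm across, 52 mm above the worktop), where the wheel's underside comes to rest; z up. Above it the spindle is round, 20 mm in diameter, for 30 mm.
- spindle_end (a point): Centre of the spindle's flat top end, 42 mm above the seat, 94 mm above the worktop. The last 12 mm below it are square, 14 x 14 mm. The angle of the square is not reported (x and y here are the housing's): it must be seen, or felt by turning the cap on it under light pressure.
- wheel: Thick grey abrasive wheel, a ring 64 mm across and 20 mm thick with a 22 mm bore, lying flat, about 0.12 kg. Origin: centre of its underside, z along the bore. It goes on first, down onto the flange.
- spacer: Bright aluminium spacer ring 50 mm across and 12 mm thick with a 22 mm bore, lying flat, about 0.06 kg. Origin: centre of its underside, z along the bore. It goes on the wheel; its underside is then 20 mm above the seat point.
- cap: Dark steel square clamp cap, 34 x 34 mm, 24 mm high (flat upright sides up to 22 mm, closed top with a low round boss), about 0.11 kg, standing on its open end. Origin: centre of its underside, z up, x and y square to its sides. Fully home its underside lies on the spacer, 32 mm above the seat; at a wrong angle it stops on the spindle's end, 42 mm above the seat. More than 45 N of contact force on it is too much.
- socket (a point): Centre of the cap's underside, mouth of its square socket: 15.8 x 15.8 mm, 14 mm deep, sides parallel to the cap's outer sides. It passes over the spindle's square end within about 6 degrees of the right angle, which recurs every 90 degrees; between these it rests on the end.
- brass_pot: One of the bystanders, to be left alone: small lidded pot, 34 mm across, 38 mm high. Origin: centre of its underside.
- loupe: One of the bystanders, to be left alone: folding loupe, 24 x 59 x 13 mm. Origin: centre of its underside.
- ring_clamp: One of the bystanders, to be left alone: wooden ring clamp, 26 x 148 x 23 mm, its length along y. Origin: centre of its underside.
- tape_roll: One of the bystanders, to be left alone: roll of masking tape, 106 mm across, 24 mm high. Origin: centre of its underside.

How it is judged:
By the outcome, as a careful person would: the job done as asked, in the order asked, and still so for the second after the job is handed in, with the robot touching nothing.
It also fails if it takes over 72 s, if anything falls off the work surface, if the arm or the gripper's body presses on something with over 40 N, if the wrist force passes 120 N, or if a joint passes its speed limit or range.

### The arm

A 6-joint arm with a two-finger parallel gripper is mounted at the origin on a cart in front of the work surface, level with it; the furniture and walls round the work are solid. World frame = base frame: x ahead of the robot, y to its left, z up, the work surface at z = 0. Lengths are in m, angles in rad, forces in N, time in s.
With the tool pointing down it reaches from about 0.35 to 0.775 m from the base axis. Payload 7.3 kg.
Tool frame: the origin (TCP) lies at the centre of the arm's flange, where the gripper is bolted on; the fingertips stand 178 mm ahead of it and the grasp point (between the pads) lies 159 mm ahead of it; z points along the fingers, y is the line along which they close (so a half turn about z gives the same grasp; the last joint's range is limited). The gripper opens to 92 mm and grips with 3 to 60 N. Pads are 19 mm wide; open, the fingers measure 130 mm over their backs; the gripper's body (75 mm by 190 mm) begins 47 mm behind the grasp point.
Start: joints at [-1.455, 0.342, 1.524, -0, 1.275, -0.146], TCP at [0.136, -0.507, 0.405] pointing down, gripper open.
Joint ranges: [-2.53, 2.53], [-0.77, 2.02], [0.04, 2.7], [-1, 4.14], [0.28, 2.66], [-3.11, 3.11]. Speed limits (rad/s): [2.57, 2.57, 3.14, 3.14, 3.14, 3.14].

### API

Orientations are given as [roll, pitch, yaw] about the fixed x, y, z axes, in that order (R = Rz(yaw) Ry(pitch) Rx(roll)).
In Python, from cell import telemetry, vision, ticket gives the robot as it stands.
- The arm moves only by the shell command python3 -m crank 'ROWS' [FORCE]. ROWS is JSON, a list of rows, each a list of 5 numbers: the gripper command: -1 is shut, 1 is fully open, values between are in proportion, then the shift along the tool's x, y, z in mm, then the turn about the tool's z in rad. In form: [[fingers, dx, dy, dz, roll], ...]. A call has 1 to 12 rows; each row is the pose to reach, as a shift and turn from the pose commanded when the call began, along the tool's axes at that moment; what a row does not reach only later rows make up. A row lasts 1/12 s, in which the tool goes at most 41.7 mm and 7.16 degrees, less where a joint would pass 70% of its speed; a pose out of reach is approached as far as the arm can. A call with a gripper value outside its range is refused whole. The fingers move at their own pace and stop on an object; FORCE is the grip in N (left out, the last holds). Time passes only in rows, so rows that repeat a pose let the fingers close. It gives the time, the measured TCP pose, the force, the opening and the grip force at its end, in the units of the state.
- telemetry.observe(): the state, without advancing time (a new reading comes with each control period).
- vision.read_camera(name): name is "scene" or "top" or "wrist"; returns (picture, depth): 420x560x3 uint8, red, green, blue; 420x560 float32, m along the optical axis (not along the pixel's ray), 0 where there is no reading.
- vision.get_calibration(name): a dict with "camera_matrix" (3x3 intrinsics, pixels), "rvec" (rotation vector, rad) and "tvec" (3), from world to camera coordinates, as OpenCV has them. Camera axes: x right, y down, z forward; pixel columns grow to the right and rows downward; lengths in m; the calibration is good to about 2 mm. A picture is of the moment at which its call begins: read the wrist's pose just before it. get_calibration takes no time and is no camera call; for the wrist camera it gives the pose at the moment of the call.
- ticket.hand_in(): hands the job in; it is judged then, once.
The state is a dict: "time": time; "qpos": joint angles; "qvel": joint speeds; "joint_efforts": joint torques, N m; "tool_pos": TCP position; "tool_rot": TCP orientation; "contact_force": force on the tool from outside, world axes, zero at the start; "torque": the same for the moment, N m; "opening": finger opening in m; "grip_force": force on a finger pad.
Only numpy, scipy, OpenCV 4.12 (cv2) and the standard library are available. Lean on these libraries where they do the work, as an engineer would, in place of code of your own. Each camera call takes 0.05 s, during which the arm holds its last target. There are 200 camera calls.

## Working session

There is one attempt and no reset: what is moved stays moved. The work goes in short steps, Python scripts to look and compute and a shell command to move; the robot and the scene stay as the last step left them, time stands still between calls to the robot, and variables do not carry over. Pictures are saved under pics/ and viewed, at most 10 in all, crops included, and the job is handed in when it is done.

```bash
ls; mkdir -p pics; cat > h.py <<'E'
import numpy as np,cv2
from cell import telemetry,vision
def cam(n):
    c=vision.get_calibration(n);im,d=vision.read_camera(n)
    K=np.array(c["camera_matrix"]);R=cv2.Rodrigues(np.array(c["rvec"],float))[0];t=np.array(c["tvec"],float).ravel()
    v,u=np.mgrid[:d.shape[0],:d.shape[1]]
    p=np.stack([(u-K[0,2])/K[0,0]*d,(v-K[1,2])/K[1,1]*d,d],-1)
    P=(p-t)@R
    P[d<=0]=np.nan
    return im,d,P,(K,R,t)
def save(n,im): cv2.imwrite("pics/"+n,im[:,:,::-1])
E
python3 - <<'E'
from h import *
for n in("top","scene"):
    im,d,P,c=cam(n);save(n+"0.png",im);np.savez("/tmp/"+n+"0.npz",im=im,P=P)
    print(n,c[0][0,0],(-c[1].T@c[2]).round(3))
s=telemetry.observe();print(s)
E
```

```text
pics
top 383.1777827931065 [0.329 0.088 1.077]
scene 492.7459450210123 [-0.346 -0.715  1.123]
{'time': 0.1, 'qpos': array([-1.45498085e+00,  3.42649346e-01,  1.52490299e+00,  2.35392802e-05,
        1.27539584e+00, -1.45991703e-01]), 'qvel': array([-2.06717166e-03, -1.52408584e-03, -4.37354685e-03, -7.58102458e-04,
       -7.58139572e-04,  7.19004701e-05]), 'joint_efforts': array([ 3.26931789e-03, -4.31999981e+01, -2.44696480e+01,  7.18645309e-02,
        5.25353872e-02, -6.21376989e-05]), 'tool_pos': array([ 0.13589939, -0.50698752,  0.40412267]), 'tool_rot': array([-3.14025483e+00, -2.19462757e-04,  2.61800168e-01]), 'contact_force': array([ 0.25591948, -0.15839718, -0.084235  ]), 'torque': array([-0.01088098, -0.005286  , -0.00840026]), 'grip_force': 0.0, 'opening': 0.09147425761548454}
```

View pics/top0.png

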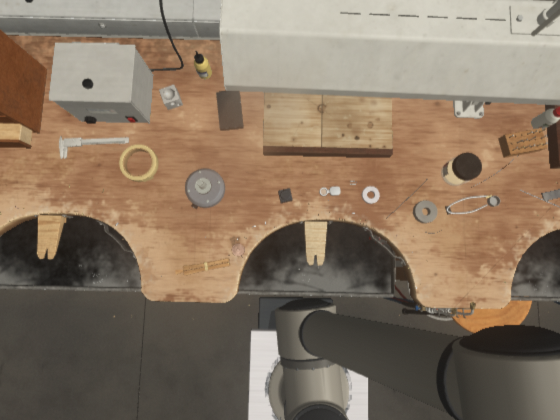

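View pics/scene0.png

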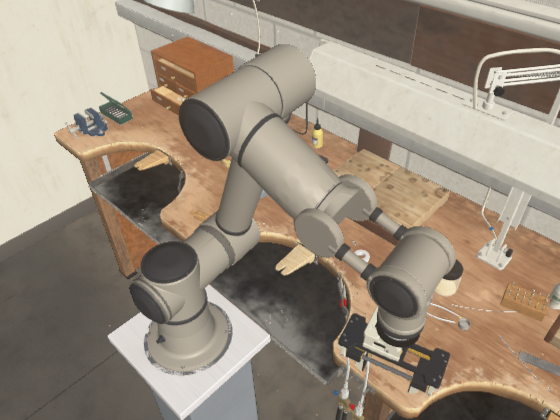

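The top view shows the polisher at pixel (205,187), the cap at (285,196), the spacer at (371,195) and the wheel at (426,211). The loupe is at (330,191). The scene view mostly shows the arm. Next I'll get positions from depth.

```bash
python3 - <<'E'
from h import *
z=np.load("/tmp/top0.npz");P=z["P"];im=z["im"]
def obj(name,u,v,r,lo,hi):
    S=P[v-r:v+r+1,u-r:u+r+1].reshape(-1,3)
    m=(S[:,2]>lo)&(S[:,2]<hi);q=S[m]
    c,rad=cv2.minEnclosingCircle(q[:,:2].astype(np.float32))
    rect=cv2.minAreaRect(q[:,:2].astype(np.float32)) 
    print(name,len(q),"circ",np.round(c,4),round(rad,4),"mean",q.mean(0).round(4),"rect",np.round(rect[0],4),np.round(rect[1],4),round(rect[2],1),"med z",np.median(q[:,2]).round(4))
obj("wheel",426,211,16,.013,.03)
obj("spacer",371,195,12,.006,.02)
obj("cap",285,196,11,.015,.03)
obj("housing",205,187,25,.032,.045)
obj("flange",205,187,14,.046,.06)
obj("spindle",205,187,14,.07,.11)
obj("pot",465,167,25,.02,.3)
obj("loupe",330,191,14,.006,.05)
obj("vice",315,240,3,-.1,.1)
print(P[196-4:196+5:2,330-12:330+13:2,2].round(3))
S=im[150:235,165:465];cv2.imwrite("pics/crop.png",cv2.resize(S[:,:,::-1],(800,227),interpolation=cv2.INTER_CUBIC))
E
```

```text
wheel 364 circ [ 0.4828 -0.3202] 0.0331 mean [ 0.4832 -0.3193  0.0189] rect [ 0.4834 -0.3193] [0.0625 0.0624] 70.8 med z 0.0191
spacer 197 circ [ 0.529  -0.1675] 0.0252 mean [ 0.5284 -0.1676  0.011 ] rect [ 0.5289 -0.1678] [0.0468 0.0494] 27.2 med z 0.0109
cap 147 circ [0.5204 0.074 ] 0.0228 mean [0.5201 0.0743 0.022 ] rect [0.5208 0.0743] [0.0341 0.0336] 14.8 med z 0.0221
housing 904 circ [0.535 0.299] 0.054 mean [0.5339 0.298  0.0387] rect [0.5355 0.2999] [0.1031 0.1054] 50.7 med z 0.0389
flange 135 circ [0.5358 0.2998] 0.0219 mean [0.5332 0.2967 0.0518] rect [0.5362 0.2994] [0.0418 0.0423] 86.8 med z 0.0518
spindle 58 circ [0.5354 0.2991] 0.0102 mean [0.5344 0.298  0.0872] rect [0.5347 0.2986] [0.0159 0.0191] 41.5 med z 0.0908
pot 943 circ [ 0.5976 -0.4068] 0.0388 mean [ 0.5921 -0.3981  0.0773] rect [ 0.596  -0.4063] [0.0755 0.0739] 87.7 med z 0.0896
loupe 121 circ [ 0.5369 -0.0522] 0.0285 mean [ 0.5369 -0.0552  0.011 ] rect [ 0.5367 -0.0521] [0.0222 0.0548] 2.4 med z 0.0114
vice 49 circ [ 0.3984 -0.0142] 0.0121 mean [ 0.3984 -0.014  -0.0101] rect [ 0.3984 -0.0141] [0.0173 0.0176] 1.6 med z -0.01
[[ 0.     0.003  0.006  0.008  0.008  0.007  0.013  0.011  0.011  0.01
   0.014  0.001    nan]
 [-0.004  0.008  0.006  0.007  0.012 -0.001  0.005  0.012  0.015  0.013
   0.013 -0.002  0.   ]
 [ 0.003 -0.001 -0.003  0.       nan -0.002 -0.001  0.001 -0.006 -0.005
  -0.004 -0.002  0.002]
 [ 0.002 -0.    -0.001 -0.001 -0.003  0.002  0.001 -0.001 -0.003 -0.002
   0.    -0.001  0.002]
 [ 0.001  0.002 -0.001 -0.    -0.001  0.003 -0.004 -0.002 -0.003 -0.
  -0.001 -0.003  0.001]]
```

View pics/crop.png

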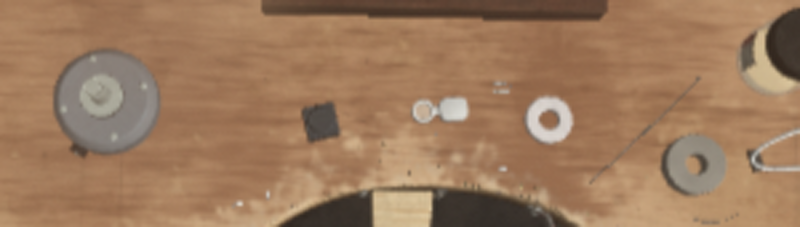

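The crop shows the cap turned about 15°, the loupe between cap and spacer, and pliers just right of the wheel. I'll close along world x on every part and move above the wheel now.

```bash
python3 -m crank '[[1,384,-91,100,-1.309],[1,384,-91,100,-1.309],[1,384,-91,100,-1.309],[1,384,-91,100,-1.309],[1,384,-91,100,-1.309],[1,384,-91,100,-1.309],[1,384,-91,100,-1.309],[1,384,-91,100,-1.309],[1,384,-91,100,-1.309],[1,384,-91,100,-1.309],[1,384,-91,100,-1.309],[1,384,-91,100,-1.309]]' 20
python3 - <<'E'
from h import *
im,d,P,c=cam("wrist");save("w1.png",im);np.savez("/tmp/w1.npz",im=im,P=P);s=telemetry.observe();print(s["tool_pos"],s["tool_rot"],(-c[1].T@c[2]).round(3))
m=(P[...,2]>.013)&(P[...,2]<.026)&(np.hypot(P[...,0]-.483,P[...,1]+.3195)<.045)
q=P[m];print(cv2.minEnclosingCircle(q[:,:2].astype(np.float32)),q.mean(0),len(q))
E
```

```text
time: 1.1
tool_pos: [0.4845, -0.3183, 0.3034]
tool_rot: [-3.14, -0.001, 1.576]
contact_force: [-0.5, -0.1, 1.5]
opening: 0.0918
grip_force: 0.0
[ 0.48364341 -0.31919513  0.30393627] [-3.14019876e+00 -7.59302041e-04  1.57112895e+00] [ 0.483 -0.237  0.285]
((0.4830842912197113, -0.3219636380672455), 0.03205939382314682) [ 0.48312556 -0.32028217  0.02090641] 4049
```

View pics/w1.png

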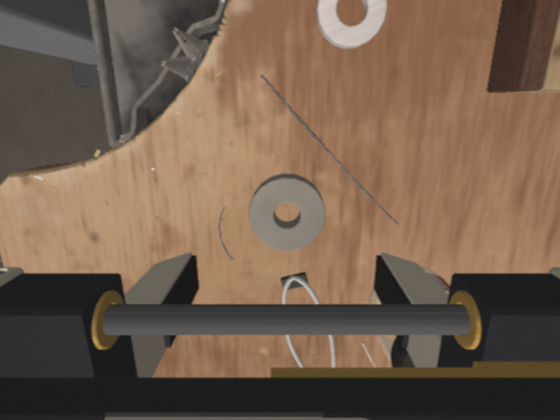

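The wheel sits at (287,213) in the wrist view, with the pliers' tip below it at (292,282). The finger line along x is clear. I'll refine the centre using only the top-face points.

```bash
cat >> h.py <<'E'
def ring(im,P,c,xy,zt,R):
    """fit outer circle of top face: Canny edge pixels projected to plane zt, robust radius-known fit"""
    from scipy.optimize import least_squares
    K,Rm,t=c
    e=cv2.Canny(cv2.GaussianBlur(im,(3,3),0),40,100)
    v,u=np.nonzero(e)
    ray=np.c_[(u-K[0,2])/K[0,0],(v-K[1,2])/K[1,1],np.ones(len(u))]@Rm
    C=-Rm.T@t
    X=(C+ray*((zt-C[2])/ray[:,2])[:,None])[:,:2]
    x=np.array(xy,float)
    for w in(.006,.003,.0015):
        r=np.hypot(*(X-x).T);k=abs(r-R)<w
        f=least_squares(lambda p:np.hypot(*(X[k]-p[:2]).T)-p[2],[*x,R],loss="soft_l1",f_scale=.0005);x=f.x[:2];R=f.x[2]
    return f.x.round(4),k.sum()
E
python3 - <<'E'
from h import *
im,d,P,c=cam("wrist")
print(ring(im,P,c,(.483,-.321),.02,.032),ring(im,P,c,(.483,-.321),.02,.011))
print(telemetry.observe()["tool_pos"])
E
```

```text
(array([ 0.4835, -0.3214,  0.032 ]), np.int64(279)) (array([ 0.4835, -0.3225,  0.0112]), np.int64(93))
[ 0.48308342 -0.31981404  0.30440445]
```

```bash
python3 -m crank '[[1,-2,0,40,0],[1,-2,0,80,0],[1,-2,0,110,0],[1,-2,0,122,0],[1,-2,0,122,0],[-1,-2,0,122,0],[-1,-2,0,122,0],[-1,-2,0,122,0],[-1,-2,0,122,0],[-1,-2,0,122,0],[-1,-2,0,122,0]]' 25
python3 -m crank '[[-1,0,0,0,0],[-1,0,0,0,0],[-1,0,0,-40,0],[-1,0,0,-80,0],[-1,0,0,-122,0],[-1,0,0,-122,0]]' 25
python3 - <<'E'
from h import *
im,d,P,c=cam("wrist");save("w2.png",im)
s=telemetry.observe();print(s["tool_pos"],s["opening"],s["grip_force"])
t=s["tool_pos"]
for zt in(.138,.140,.142):print(zt,ring(im,P,c,t[:2],zt,.032),ring(im,P,c,t[:2],zt,.011))
m=(np.hypot(P[...,0]-t[0],P[...,1]-t[1])<.028)&(P[...,2]>.1);print(np.nanmedian(P[m],axis=0),m.sum())
E
```

```text
time: 2.12
tool_pos: [0.4836, -0.3221, 0.184]
tool_rot: [3.14, 0.002, 1.571]
contact_force: [-0.1, 1.0, 6.3]
opening: 0.063
grip_force: 25.0
time: 2.62
tool_pos: [0.4847, -0.3228, 0.313]
tool_rot: [3.131, 0.009, 1.571]
contact_force: [2.1, -0.9, -0.6]
opening: 0.0634
grip_force: 25.0
[ 0.48409069 -0.32239374  0.30946522] 0.06296873578954375 24.998385971412063
0.138 (array([ 0.4847, -0.3248,  0.0335]), np.int64(282)) (array([ 0.4849, -0.325 ,  0.0075]), np.int64(109))
0.14 (array([ 0.4848, -0.3256,  0.0344]), np.int64(319)) (array([ 0.485 , -0.3244,  0.0075]), np.int64(109))
0.142 (array([ 0.4845, -0.3258,  0.0343]), np.int64(295)) (array([ 0.4851, -0.3292,  0.0117]), np.int64(198))
[ 0.48407953 -0.30009163  0.21936533] 16293
```

View pics/w2.png

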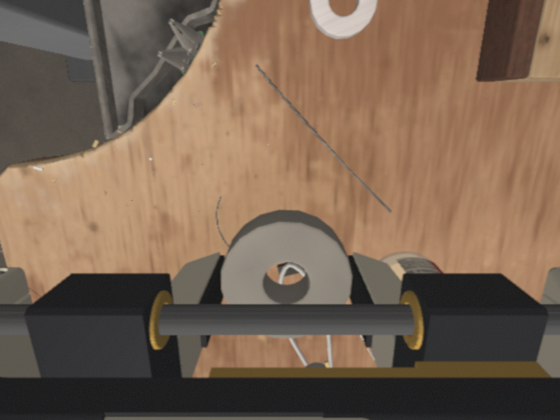

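The wheel is held level between the pads, bore near (288,275). I'll carry it towards the polisher on a path well in front of the hood.

```bash
python3 -m crank '[[-1,40,-8,0,0],[-1,80,-16,0,0],[-1,120,-24,0,0],[-1,160,-32,0,0],[-1,200,-40,0,0],[-1,240,-43,0,0],[-1,280,-43,0,0],[-1,320,-43,0,0],[-1,360,-43,0,0],[-1,400,-43,0,0],[-1,440,-43,0,0],[-1,480,-23,0,0]]'
python3 -m crank '[[-1,36,18,0,0],[-1,60,60,0,0],[-1,60,75,0,0],[-1,60,75,0,0],[-1,60,75,0,0],[-1,60,75,0,0],[-1,60,75,0,0]]'
python3 - <<'E'
from h import *
for i in range(2):
  im,d,P,c=cam("wrist")
  print(telemetry.observe()["tool_pos"],ring(im,P,c,(.535,.299),.052,.022),ring(im,P,c,(.535,.299),.04,.055))
  m=(np.hypot(P[...,0]-.535,P[...,1]-.299)<.014)&(P[...,2]>.090)&(P[...,2]<.1);q=P[m];print(q.mean(0),len(q),cv2.minAreaRect(q[:,:2].astype(np.float32)))
save("w3.png",im)
K,R,t=c;p=K@(R@np.array([.535,.299,.094])+t);u,v=(p[:2]/p[2]).astype(int);print(u,v)
cr=im[max(v-60,0):v+60,max(u-60,0):u+60];cv2.imwrite("pics/w3c.png",cv2.resize(cr[:,:,::-1],(600,600),interpolation=cv2.INTER_CUBIC))
E
```

```text
time: 3.67
tool_pos: [0.4558, 0.1576, 0.3032]
tool_rot: [-3.135, 0.001, 1.572]
contact_force: [1.1, -0.9, -1.5]
opening: 0.0635
grip_force: 25.0
time: 4.25
tool_pos: [0.5329, 0.2148, 0.304]
tool_rot: [-3.139, 0.001, 1.57]
contact_force: [0.0, -0.5, -1.7]
opening: 0.0629
grip_force: 25.0
[0.53303384 0.21485293 0.30434559] (array([0.535 , 0.2981, 0.0215]), np.int64(247)) (array([0.535 , 0.2983, 0.0524]), np.int64(580))
[0.53476302 0.29841091 0.09512077] 713 ((0.5347728729248047, 0.2983471155166626), (0.013972018845379353, 0.01394559908658266), 40.92912673950195)
[0.53319587 0.21489844 0.3046243 ] (array([0.535 , 0.2981, 0.0215]), np.int64(247)) (array([0.535 , 0.2983, 0.0524]), np.int64(575))
[0.53474089 0.2984044  0.09513115] 707 ((0.534770667552948, 0.29833412170410156), (0.013960884883999825, 0.013965354301035404), 40.56517791748047)
292 100
```

View pics/w3c.png

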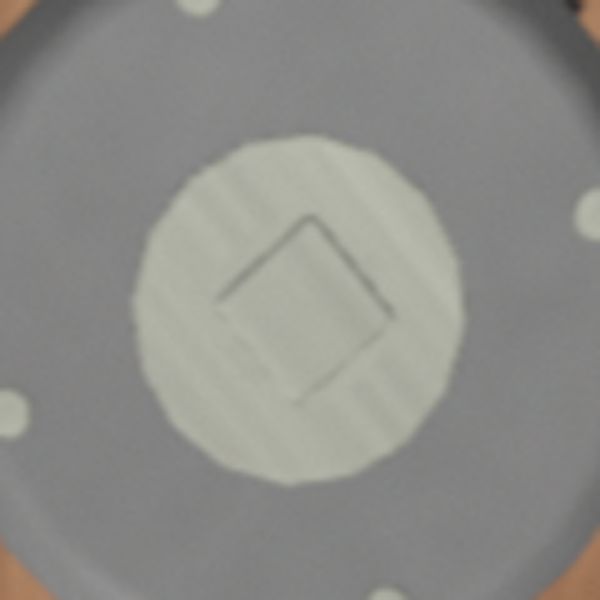

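The crop shows the spindle's square clearly, its corners at (310,215), (393,317), (295,403) and (217,302). It's centred at world (0.5348, 0.2983) and turned about 40.8°. I'll move the wheel over it.

```bash
python3 -m crank '[[-1,40,2,0,0],[-1,75,2,0,0],[-1,83,2,0,0],[-1,83,2,0,0],[-1,83,2,0,0],[-1,83,2,0,0],[-1,83,2,0,0]]'
cat > obs.py <<'E'
from h import *
A=[]
for i in range(4):
    A.append(telemetry.observe());vision.read_camera("wrist")
print(A[-1]["time"],np.mean([a["tool_pos"] for a in A],0).round(4),np.mean([a["tool_rot"] for a in A],0).round(3),np.mean([a["contact_force"] for a in A],0).round(1),np.mean([a["torque"] for a in A],0).round(2))
E
python3 obs.py
```

```text
time: 4.93
tool_pos: [0.536, 0.2971, 0.3048]
tool_rot: [-3.141, 0.001, 1.569]
contact_force: [0.5, -0.3, -1.8]
opening: 0.0632
grip_force: 25.0
5.0833 [0.5361 0.2973 0.3048] [0.    0.    1.569] [-0.1 -0.2 -1.5] [-0.02 -0.11 -0.01]
```

```bash
python3 -m crank '[[-1,0.8,-1.2,10,0],[-1,0.8,-1.2,20,0],[-1,0.8,-1.2,26,0],[-1,0.8,-1.2,28,0],[-1,0.8,-1.2,30,0],[-1,0.8,-1.2,32,0],[-1,0.8,-1.2,34,0],[-1,0.8,-1.2,36,0]]'
python3 obs.py
```

```text
time: 5.8
tool_pos: [0.5347, 0.2993, 0.2687]
tool_rot: [3.141, -0.0, 1.571]
contact_force: [0.3, 0.3, -1.2]
opening: 0.0631
grip_force: 25.0
5.95 [0.5347 0.2993 0.2685] [-0.     0.     1.571] [ 0.7 -0.2 -1.4] [-0.   -0.21 -0.02]
```

```bash
python3 -m crank '[[-1,-0.6,0,3,0],[-1,-0.6,0,6,0],[-1,-0.6,0,10,0],[-1,-0.6,0,14,0],[-1,-0.6,0,18,0],[-1,-0.6,0,22,0],[-1,-0.6,0,25,0],[-1,-0.6,0,28,0],[-1,-0.6,0,30,0]]'
python3 obs.py
```

```text
time: 6.75
tool_pos: [0.535, 0.2985, 0.2385]
tool_rot: [3.141, 0.0, 1.571]
contact_force: [4.2, -2.5, 0.7]
opening: 0.0628
grip_force: 25.0
6.9 [0.535  0.2985 0.2384] [3.141 0.    1.571] [ 5.2 -1.9 -1.6] [-0.37 -0.98 -0.01]
```

```bash
python3 -m crank '[[-1,-0.2,0.4,1,0],[-1,-0.2,0.4,2,0],[-1,-0.2,0.4,3,0],[-1,-0.2,0.4,4,0],[-1,-0.2,0.4,4,0]]'
python3 obs.py
```

```text
time: 7.37
tool_pos: [0.5351, 0.2984, 0.2359]
tool_rot: [3.141, -0.0, 1.571]
contact_force: [-0.0, -3.0, 8.4]
opening: 0.063
grip_force: 25.0
7.5167 [0.5351 0.2984 0.2359] [ 3.141 -0.     1.571] [ 0.5 -3.   8.2] [-0.57 -0.28 -0.04]
```

Wheel is seated: the TCP stopped at 0.236 with 8 N of upward force. Releasing, then going to the spacer.

```bash
python3 -m crank '[[1,0,0,0,0],[1,0,0,0,0],[1,0,0,0,0],[1,0,0,0,0],[1,0,0,-20,0],[1,0,0,-55,0],[1,0,0,-75,0],[1,-20,-40,-75,0],[1,-55,-60,-75,0],[1,-95,-70,-75,0],[1,-135,-75,-75,0],[1,-175,-80,-75,0]]'
python3 -m crank '[[1,-40,0,0,0],[1,-80,0,0,0],[1,-120,0,0,0],[1,-160,0,0,0],[1,-200,10,0,0],[1,-240,30,0,0],[1,-275,60,0,0],[1,-291,74,0,0],[1,-291,74,0,0],[1,-291,74,0,0],[1,-291,74,0,0],[1,-291,74,0,0]]'
python3 - <<'E'
from h import *
im,d,P,c=cam("wrist")
print(ring(im,P,c,(.5287,-.1677),.012,.025),ring(im,P,c,(.5287,-.1677),.012,.011))
E
python3 obs.py
```

```text
time: 8.57
tool_pos: [0.4537, 0.1224, 0.3096]
tool_rot: [-3.141, -0.0, 1.573]
contact_force: [0.8, -0.1, -0.2]
opening: 0.0918
grip_force: 0.0
time: 9.57
tool_pos: [0.5284, -0.1664, 0.3095]
tool_rot: [-3.14, -0.001, 1.572]
contact_force: [0.5, 0.1, 0.3]
opening: 0.0915
grip_force: 0.0
(array([ 0.5286, -0.1702,  0.0245]), np.int64(202)) (array([ 0.5285, -0.1703,  0.0111]), np.int64(91))
9.7667 [ 0.5287 -0.1665  0.3099] [-1.57  -0.     1.572] [ 0.1  0.2 -0.2] [-0.01 -0.09  0.02]
```

```bash
python3 -m crank '[[1,-3.6,0,40,0],[1,-3.6,0,80,0],[1,-3.6,0,110,0],[1,-3.6,0,122,0],[1,-3.6,0,127,0],[1,-3.6,0,127,0],[-1,-3.6,0,127,0],[-1,-3.6,0,127,0],[-1,-3.6,0,127,0],[-1,-3.6,0,127,0],[-1,-3.6,0,127,0],[-1,-3.6,0,127,0]]' 20
python3 -m crank '[[-1,0,0,0,0],[-1,0,0,0,0]]' 20
python3 obs.py
python3 -m crank '[[-1,0,0,-40,0],[-1,0,-10,-80,0],[-1,20,-30,-115,0],[-1,50,-55,-127,0],[-1,90,-70,-127,0],[-1,130,-75,-127,0],[-1,170,-75,-127,0],[-1,210,-75,-127,0],[-1,250,-75,-127,0],[-1,290,-75,-127,0],[-1,330,-75,-127,0],[-1,365,-60,-127,0]]'
python3 -m crank '[[-1,35,20,0,0],[-1,70,50,0,0],[-1,98,66,0,0],[-1,98,66,0,0],[-1,98,66,0,0],[-1,98,66,0,0]]'
python3 obs.py
```

```text
time: 10.82
tool_pos: [0.5292, -0.1712, 0.1832]
tool_rot: [3.141, 0.0, 1.571]
contact_force: [-0.3, 0.2, -0.9]
opening: 0.0562
grip_force: 0.0
time: 10.98
tool_pos: [0.5292, -0.1712, 0.183]
tool_rot: [3.141, 0.0, 1.571]
contact_force: [-0.8, 1.1, 2.6]
opening: 0.0495
grip_force: 20.0
11.1333 [ 0.5292 -0.1712  0.183 ] [3.141 0.    1.571] [-0.3  0.5  3.2] [ 0.01 -0.06 -0.02]
time: 12.18
tool_pos: [0.4669, 0.1963, 0.3094]
tool_rot: [-3.139, 0.001, 1.572]
contact_force: [0.9, -1.2, -0.4]
opening: 0.0491
grip_force: 20.0
time: 12.68
tool_pos: [0.5346, 0.2916, 0.3087]
tool_rot: [-3.14, 0.001, 1.571]
contact_force: [-0.1, -0.1, -0.9]
opening: 0.0489
grip_force: 20.0
12.8333 [0.5346 0.2911 0.3093] [-3.14e+00  1.00e-03  1.57e+00] [ 0.1 -0.5 -0.4] [-0.03 -0.14 -0.01]
```

```bash
python3 -m crank '[[-1,6.3,0,0,0],[-1,6.3,0,12,0],[-1,6.3,0,22,0],[-1,6.3,0,28,0],[-1,6.3,0,30,0],[-1,6.3,0,32,0],[-1,6.3,0,34,0],[-1,6.3,0,36,0],[-1,6.3,0,38,0],[-1,6.3,0,38,0]]'
python3 obs.py
```

```text
time: 13.72
tool_pos: [0.5351, 0.2981, 0.2715]
tool_rot: [-3.142, 0.0, 1.571]
contact_force: [0.2, 0.5, -1.6]
opening: 0.0494
grip_force: 20.0
13.8667 [0.5351 0.2981 0.2717] [1.571 0.    1.571] [ 0.4  0.2 -1.1] [-0.03 -0.12 -0.  ]
```

```bash
python3 -m crank '[[-1,-0.6,-0.2,2,0],[-1,-0.6,-0.2,4,0],[-1,-0.6,-0.2,6,0],[-1,-0.6,-0.2,8,0],[-1,-0.6,-0.2,10,0],[-1,-0.6,-0.2,12,0],[-1,-0.6,-0.2,14,0],[-1,-0.6,-0.2,15,0],[-1,-0.6,-0.2,16,0],[-1,-0.6,-0.2,16,0]]'
python3 obs.py
```

```text
time: 14.75
tool_pos: [0.5351, 0.2975, 0.2556]
tool_rot: [3.141, 0.0, 1.571]
contact_force: [1.8, 0.2, -0.2]
opening: 0.0491
grip_force: 20.0
14.9 [0.5351 0.2975 0.2556] [3.141 0.    1.571] [ 2.4  0.1 -1. ] [-0.12 -0.61 -0.02]
```

```bash
python3 -m crank '[[-1,0,-0.3,0.7,0],[-1,0,-0.3,1.4,0],[-1,0,-0.3,2,0],[-1,0,-0.3,2,0]]'
python3 obs.py
```

```text
time: 15.28
tool_pos: [0.5349, 0.2975, 0.2549]
tool_rot: [3.14, -0.0, 1.571]
contact_force: [1.5, -2.1, 7.3]
opening: 0.0489
grip_force: 20.0
15.4333 [0.5349 0.2975 0.2549] [ 3.14  -0.     1.571] [ 2.  -2.   7.2] [-0.41 -0.46  0.02]
```

Spacer seated (7 N up, TCP at 0.255). Releasing and moving over the cap.

```bash
python3 -m crank '[[1,0,0,0,0],[1,0,0,0,0],[1,0,0,0,0],[1,0,0,0,0],[1,0,0,-20,0],[1,0,0,-50,0],[1,-10,-10,-60,0],[1,-45,-25,-60,0],[1,-85,-30,-60,0],[1,-125,-30,-60,0],[1,-165,-25,-60,0],[1,-200,-15,-60,0]]'
python3 -m crank '[[1,-23,0,0,0],[1,-23,0,0,0],[1,-23,0,0,0],[1,-23,0,0,0],[1,-23,0,0,0]]'
python3 - <<'E'
from h import *
im,d,P,c=cam("wrist");save("w5.png",im)
for lo in(.014,.018,.0205):
  m=(np.hypot(P[...,0]-.5205,P[...,1]-.0743)<.03)&(P[...,2]>lo)&(P[...,2]<.03);q=P[m];print(len(q),q.mean(0).round(4),cv2.minAreaRect(q[:,:2].astype(np.float32)))
E
python3 obs.py
```

```text
time: 16.48
tool_pos: [0.5184, 0.0958, 0.3136]
tool_rot: [-3.14, 0.0, 1.571]
contact_force: [1.9, 0.4, -0.5]
opening: 0.0918
grip_force: 0.0
time: 16.9
tool_pos: [0.5194, 0.0756, 0.3135]
tool_rot: [-3.141, -0.0, 1.572]
contact_force: [-0.5, -0.0, -0.5]
opening: 0.0916
grip_force: 0.0
1633 [0.5194 0.0743 0.0237] ((0.5196001529693604, 0.07269026339054108), (0.033982548862695694, 0.034607645124197006), 14.432391166687012)
1589 [0.5195 0.0739 0.024 ] ((0.5195745229721069, 0.07261664420366287), (0.03389624506235123, 0.034477829933166504), 14.432392120361328)
1557 [0.5196 0.0736 0.0241] ((0.5195825099945068, 0.0725858062505722), (0.03389624506235123, 0.0344141386449337), 14.432392120361328)
17.1 [0.5194 0.0756 0.3136] [-3.141 -0.     1.572] [-0.5 -0.3 -0.2] [-0.01 -0.1  -0.01]
```

View pics/w5.png

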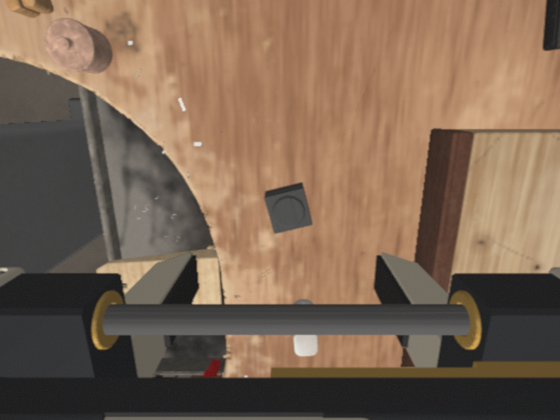

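The cap is at (288,208), turned about 14°, with the boss visible on top. A wooden block stands to the right, from column 430, so I'll check its clearance.

```bash
python3 - <<'E'
import numpy as np
P=np.load("/tmp/top0.npz")["P"]
for x in np.arange(.55,.70,.015):
  m=(abs(P[...,0]-x)<.0075)&(abs(P[...,1]-.07)<.06);z=P[...,2][m];print(round(x,3),np.nanpercentile(z,[5,50,95]).round(3))
E
```

```text
0.55 [-0.004 -0.     0.003]
0.565 [-0.004 -0.001  0.003]
0.58 [-0.004 -0.001  0.003]
0.595 [-0.004 -0.001  0.002]
0.61 [-0.004 -0.001  0.003]
0.625 [-0.005 -0.001  0.002]
0.64 [-0.002  0.028  0.404]
0.655 [0.04  0.418 0.433]
0.67 [0.04  0.443 0.456]
0.685 [0.04  0.466 0.479]
```

```bash
python3 -m crank '[[1,-2.6,0,30,-0.12],[1,-2.6,0,60,-0.24],[1,-2.6,0,90,-0.252],[1,-2.6,0,115,-0.252],[1,-2.6,0,129,-0.252],[1,-2.6,0,129,-0.252],[1,-2.6,0,129,-0.252],[-0.2,-2.6,0,129,-0.252],[-1,-2.6,0,129,-0.252],[-1,-2.6,0,129,-0.252],[-1,-2.6,0,129,-0.252],[-1,-2.6,0,129,-0.252]]' 20
python3 -m crank '[[-1,0,0,0,0],[-1,0,0,0,0],[-1,0,0,0,0],[-1,0,0,0,0]]' 20
python3 obs.py
```

```text
time: 18.15
tool_pos: [0.5197, 0.0719, 0.1854]
tool_rot: [3.14, 0.0, 1.823]
contact_force: [-0.4, 0.3, -0.5]
opening: 0.0628
grip_force: 0.0
time: 18.48
tool_pos: [0.5196, 0.0719, 0.1847]
tool_rot: [3.142, 0.0, 1.823]
contact_force: [0.1, 0.3, -0.1]
opening: 0.0363
grip_force: 0.3
18.6333 [0.5197 0.0719 0.1847] [3.141 0.    1.823] [ 0.  -0.2 -0.1] [ 0.01 -0.19  0.01]
```

```bash
python3 -m crank '[[-1,0,0,0,0],[-1,0,0,0,0],[-1,0,0,-20,0],[-1,0,0,-60,0],[-1,0,0,-100,0],[-1,20,0,-127,0],[-1,55,10,-127,0],[-1,95,30,-127,0],[-1,130,50,-127,0],[-1,135,50,-127,0],[-1,135,50,-127,0],[-1,135,50,-127,0]]' 20
python3 -m crank '[[-1,0,0,0,0],[-1,0,0,0,0]]' 20
python3 - <<'E'
from h import *
im,d,P,c=cam("wrist")
m=(np.hypot(P[...,0]-.535,P[...,1]-.2985)<.014)&(P[...,2]>.090)&(P[...,2]<.1);q=P[m];print(q.mean(0).round(4),len(q),cv2.minAreaRect(q[:,:2].astype(np.float32)))
print(ring(im,P,c,(.535,.2985),.084,.025),ring(im,P,c,(.535,.2985),.072,.032))
save("w6.png",im)
E
python3 obs.py
```

```text
time: 19.68
tool_pos: [0.5339, 0.2151, 0.311]
tool_rot: [-3.14, 0.001, 1.824]
contact_force: [0.1, -0.3, -2.2]
opening: 0.0338
grip_force: 20.0
time: 19.85
tool_pos: [0.5343, 0.2138, 0.3115]
tool_rot: [-3.141, 0.0, 1.821]
contact_force: [0.4, 0.3, -1.3]
opening: 0.0337
grip_force: 20.0
[0.5346 0.2982 0.0951] 673 ((0.534782350063324, 0.29822707176208496), (0.014068052172660828, 0.013996940106153488), 39.88517761230469)
(array([0.5363, 0.2988, 0.0261]), np.int64(281)) (array([0.5339, 0.2982, 0.0311]), np.int64(369))
20.05 [0.5345 0.214  0.3117] [-3.141  0.     1.821] [ 0.   0.  -0.7] [-0.04 -0.1   0.  ]
```

View pics/w6.png

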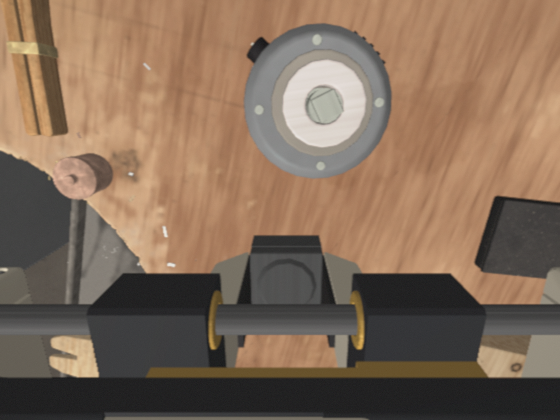

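The wheel and spacer are stacked on the spindle, with the square end at (325,105). The cap is held square in the pads at (287,285). The square's angle is about 40°, so I'll move over it and turn.

```bash
python3 -m crank '[[-1,35,10,0,-0.12],[-1,70,20,0,-0.24],[-1,80.7,21.6,0,-0.36],[-1,80.7,21.6,0,-0.453],[-1,80.7,21.6,0,-0.453],[-1,80.7,21.6,15,-0.453],[-1,80.7,21.6,25,-0.453],[-1,80.7,21.6,25,-0.453],[-1,80.7,21.6,25,-0.453],[-1,80.7,21.6,25,-0.453]]' 20
python3 obs.py
```

```text
time: 20.93
tool_pos: [0.5354, 0.2983, 0.287]
tool_rot: [3.141, 0.0, 2.274]
contact_force: [0.6, -0.1, 0.1]
opening: 0.0339
grip_force: 20.0
21.0833 [0.5354 0.2985 0.2872] [3.141 0.    2.275] [ 0.   0.1 -0.6] [ 0.02 -0.15  0.  ]
```

```bash
python3 -m crank '[[-1,-0.7,-0.6,0,0],[-1,-0.7,-0.6,3,0],[-1,-0.7,-0.6,6,0],[-1,-0.7,-0.6,7,0],[-1,-0.7,-0.6,8,0],[-1,-0.7,-0.6,9,0],[-1,-0.7,-0.6,10,0],[-1,-0.7,-0.6,10,0]]' 20
python3 obs.py
```

```text
time: 21.8
tool_pos: [0.5354, 0.2979, 0.2772]
tool_rot: [3.14, 0.0, 2.276]
contact_force: [1.0, 1.5, -1.4]
opening: 0.034
grip_force: 20.0
21.95 [0.5354 0.2979 0.277 ] [3.14  0.    2.276] [ 1.   1.3 -0.1] [ 0.22 -0.4  -0.01]
```

```bash
python3 -m crank '[[-1,0,0,1,0],[-1,0,0,2,0],[-1,0,0,3,0],[-1,0,0,3,0]]' 20
python3 obs.py
```

```text
time: 22.33
tool_pos: [0.5354, 0.2979, 0.2737]
tool_rot: [3.14, 0.0, 2.276]
contact_force: [4.9, 2.8, -1.2]
opening: 0.0339
grip_force: 20.0
22.4833 [0.5354 0.2979 0.2737] [3.14  0.    2.276] [ 4.6  3.2 -1.3] [ 0.6  -0.89  0.02]
```

It dropped over the square with no vertical load. I'll ease off the small side load and continue down.

```bash
python3 -m crank '[[-1,0,0.7,0,0],[-1,0,0.7,1,0],[-1,0,0.7,2,0],[-1,0,0.7,3,0],[-1,0,0.7,4,0],[-1,0,0.7,4,0]]' 20
python3 obs.py
```

```text
time: 23.03
tool_pos: [0.5357, 0.2982, 0.2694]
tool_rot: [-3.141, -0.0, 2.276]
contact_force: [2.0, 1.5, -1.0]
opening: 0.0337
grip_force: 20.0
23.1833 [0.5357 0.2982 0.2694] [-3.141 -0.     2.276] [ 2.7  1.7 -1.1] [ 0.41 -0.66  0.02]
```

```bash
python3 -m crank '[[-1,0,0.3,0.5,0],[-1,0,0.3,1,0],[-1,0,0.3,1.5,0],[-1,0,0.3,2,0],[-1,0,0.3,2,0]]' 20
python3 obs.py
```

```text
time: 23.65
tool_pos: [0.5357, 0.2983, 0.2686]
tool_rot: [-3.141, 0.0, 2.276]
contact_force: [-1.3, -1.1, 7.3]
opening: 0.0337
grip_force: 20.0
23.8 [0.5357 0.2983 0.2686] [-3.141  0.     2.276] [-1.3 -0.3  7.1] [-0.02  0.12  0.02]
```

Home: the underside is at 0.084 with 7 N up. Release, lift and check.

```bash
python3 -m crank '[[0.2,0,0,0,0],[0.6,0,0,0,0],[1,0,0,0,0],[1,0,0,0,0],[1,0,0,0,0],[1,0,0,-15,0],[1,0,0,-45,0],[1,0,0,-75,0],[1,-25,-25,-75,0],[1,-50,-50,-75,0],[1,-50,-50,-75,0],[1,-50,-50,-75,0]]' 20
python3 - <<'E'
from h import *
im,d,P,c=cam("wrist");save("w7.png",im)
b=np.hypot(P[...,0]-.535,P[...,1]-.2983)
for lo,hi in((.10,.13),(.08,.09),(.067,.077)):
  m=(b<.04)&(P[...,2]>lo)&(P[...,2]<hi);q=P[m];print(len(q),np.median(q,axis=0).round(4),cv2.minAreaRect(q[:,:2].astype(np.float32)))
im2,_,P2,_=cam("top");m=(P2[...,2]>.006)&(abs(P2[...,0]-.537)<.03)&(abs(P2[...,1]+.052)<.04);print("loupe",cv2.minAreaRect(P2[m][:,:2].astype(np.float32)))
E
python3 obs.py
```

```text
time: 24.85
tool_pos: [0.5303, 0.2265, 0.3429]
tool_rot: [-3.141, 0.0, 2.273]
contact_force: [-0.5, 0.4, -0.2]
opening: 0.0919
grip_force: 0.0
2923 [0.5324 0.2983 0.1081] ((0.5336669087409973, 0.2982175946235657), (0.03446895629167557, 0.033734388649463654), 40.302215576171875)
1011 [0.5195 0.2983 0.0851] ((0.5320708751678467, 0.29852011799812317), (0.046373359858989716, 0.048907674849033356), 0.7786419987678528)
1794 [0.5193 0.2971 0.0731] ((0.5331780910491943, 0.2981124222278595), (0.06286650896072388, 0.06227266788482666), 89.7522964477539)
loupe ((0.5365869402885437, -0.05200856924057007), (0.02311605028808117, 0.05432644858956337), 1.2464277744293213)
25.1 [0.5303 0.2286 0.3425] [ 0.    -0.     2.276] [0.2 0.2 0.1] [ 0.02 -0.16 -0.01]
```

View pics/w7.png

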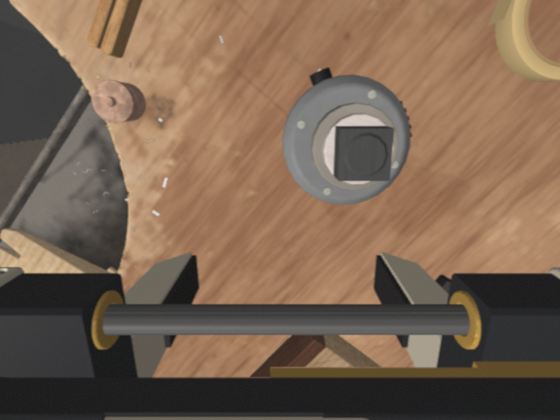

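The cap sits flat on the spacer at (363,154). Its top reads 0.108, which is 84 + 24 mm, so it is fully home, and the gripper is clear. Handing in.

```bash
python3 -c "
from cell import ticket
print(ticket.hand_in())"
```

```text
the job is handed in; nothing more can be done
None
```

The wheel, spacer and clamp cap are stacked on the spindle in that order, with the cap fully home on the spacer; the gripper has let go, and the job was handed in at about 25 s (no verdict was shown).

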